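# Fit the right casting flask on the sprue base

## Task

Three steel casting flasks of different diameters stand on the jeweller's bench. Take the one whose bore fits snugly over the cone of the grey rubber sprue base, neither so narrow that it hangs up on the cone nor so wide that it sits loose around it, and set it upright over the cone, fully down on the base's flat. Leave the other two flasks where they stand.

Things in the scene. Friction and masses are not known exactly. Their poses are not given: they have to be found in the camera images.
- flask_a: Stainless-steel casting flask: a plain round tube, open at both ends, standing upright on the bench, with rows of small dark perforations. Outer diameter 66 mm, bore 60 mm, wall 3 mm, height 70 mm. Origin: middle of the tube, on its axis, 35 mm above its lower edge; z along the axis (up). Loose, 0.15 to 0.4 kg.
- flask_b: Stainless-steel casting flask: a plain round tube, open at both ends, standing upright on the bench, with rows of small dark perforations. Outer diameter 38 mm, bore 32 mm, wall 3 mm, height 70 mm. Origin: middle of the tube, on its axis, 35 mm above its lower edge; z along the axis (up). Loose, 0.15 to 0.4 kg.
- flask_c: Stainless-steel casting flask: a plain round tube, open at both ends, standing upright on the bench, with rows of small dark perforations. Outer diameter 52 mm, bore 46 mm, wall 3 mm, height 70 mm. Origin: middle of the tube, on its axis, 35 mm above its lower edge; z along the axis (up). Loose, 0.15 to 0.4 kg.
- sprue_base: Plain grey rubber sprue base, fixed to the bench: a round disc 90 mm across and 12 mm thick with a central cone on top, 40 mm across at its foot and 20 mm at its flat top, 22 mm tall (cone top 34 mm above the bench). The flask that fits has about 3 mm of play all round the cone's foot. Origin: on its axis, at the underside (bench level); z up. The flat that the flask must stand on is 12 mm above the origin.
There are look-alikes about, which are no part of the job. Leave any red or turquoise look-alike of the flask_c alone.

How it is judged:
By the outcome, as a careful person would: the job done as asked, in the order asked, and still so for the second after the job is handed in, with the robot touching nothing.
It also fails if it takes over 38 s, if anything falls off the work surface, if the arm or the gripper's body presses on something with over 40 N, if the wrist force passes 120 N, or if a joint passes its speed limit or range.

## Robot

A 6-joint arm with a two-finger parallel gripper is mounted at the origin on the work surface. World frame = base frame: x ahead of the robot, y to its left, z up, the work surface at z = 0. Lengths are in mm, angles in rad, forces in N, time in s.
With the tool pointing down it reaches from about 350 to 775 mm from the base axis. Payload 7.3 kg.
Tool frame: the origin (TCP) lies between the finger pads; the fingertips stand bot.tips_ahead ahead of it and the grasp point (between the pads) lies 6 mm ahead of it (bot.tips_ahead is the distance from the TCP to the fingertips, in mm); z points along the fingers, y is the line along which they close (so a half turn about z gives the same grasp; the last joint's range is limited). The gripper opens to 92 mm and grips with 3 to 60 N. Pads are 19 mm wide; open, the fingers measure 130 mm over their backs; the gripper's body (75 mm by 190 mm) begins 47 mm behind the grasp point.
Start: joints at [-1.434, 0.342, 1.524, -0, 1.275, -0.146], TCP at [146.521, -504.159, 227.841] pointing down, gripper open.
Joint ranges: [-2.53, 2.53], [-0.77, 2.02], [0.04, 2.7], [-1, 4.14], [0.28, 2.66], [-3.11, 3.11]. Speed limits (rad/s): [2.57, 2.57, 3.14, 3.14, 3.14, 3.14].

## Interface

Orientations are given as [roll, pitch, yaw] about the fixed x, y, z axes, in that order (R = Rz(yaw) Ry(pitch) Rx(roll)).
In Python, from plant import bot gives the robot as it stands. The module is installed in compiled form; this text tells all that it offers.
- The arm moves only by the tool step_arm, never from a script. Its argument "targets" is one flat list of numbers, 7 for each row, row after row: the opening, from 0 (shut) to 1 (fully open), then the shift along the tool's x, y, z each as a share of 100 mm, from -1 to 1, then the turn, a rotation vector about the tool's x, y, z each as a share of pi/4 rad, from -1 to 1. A call has 1 to 20 rows; each row is the pose to reach, as a shift and turn from the pose commanded when the call began, along the tool's axes at that moment; what a row does not reach only later rows make up. A row lasts 1/8 s, in which the tool goes at most 62.5 mm and 10.7 degrees, less where a joint would pass 70% of its speed; a pose out of reach is approached as far as the arm can. A call with a number of a shift or a turn outside -1 to 1 is refused whole. A call with a gripper value outside its range is refused whole. The fingers move at their own pace and stop on an object; the grip force is fixed at half the most. Time passes only in rows, so rows that repeat a pose let the fingers close. It gives the time, the measured TCP pose, the force, the opening and the grip force at its end, in the units of the state.
- bot.get_obs(): the state, without advancing time (a new reading comes with each control period).
- bot.capture(name): name is "scene" or "top" or "wrist"; returns (picture, depth): 384x512x3 uint8, blue, green, red; 384x512 float32, mm along the optical axis (not along the pixel's ray), 0 where there is no reading.
- bot.camera_info(name): a dict with "fx", "fy", "cx", "cy" (pixels), "camera_from_world" (4x4, takes a point from world to camera coordinates); the wrist camera has in their place "hand_eye" (4x4, takes a point from camera to tool coordinates, whose origin is the TCP and whose axes are the flange's). Camera axes: x right, y down, z forward; pixel columns grow to the right and rows downward; lengths in mm; the calibration is good to about 2 mm. A picture is of the moment at which its call begins: read the wrist's pose just before it. camera_info takes no time and is no camera call.
- bot.close_job(): hands the job in; it is judged then, once.
The state is a dict: "time": time; "joint_positions": joint angles; "dq": joint speeds; "tau": joint torques, N m; "tool_pos": TCP position; "tcp_rot": TCP orientation; "contact_force": force on the tool from outside, world axes, zero at the start; "moment": the same for the moment, N m; "grip_width": finger opening in mm; "finger_force": force on a finger pad.
Only numpy, scipy, OpenCV 4.12 (cv2) and the standard library are available. Lean on these libraries where they do the work, as an engineer would, in place of code of your own. Each camera call takes 0.05 s, during which the arm holds its last target. There are 200 camera calls.

## Working session

There is one attempt and no reset: what is moved stays moved. The work goes in short steps, Python scripts to look and compute and a tool call to move; the robot and the scene stay as the last step left them, time stands still between calls to the robot, and variables do not carry over. Pictures are saved under pics/ and viewed, at most 10 in all, crops included, and the job is handed in when it is done.

Besides the shell and the picture viewer there is one more tool, called after "Call:" as name(argument=value, ...) on one line, values as JSON. step_arm: Moves the arm, as the interface text tells. Shift numbers are shares of 100 mm and turn numbers shares of pi/4 rad, none past 1 either way. Its arguments: {"type":"object","properties":{"targets":{"type":"array"}},"required":["targets"]}

```bash
mkdir -p pics; python3 - <<'E'
from plant import bot
import cv2,numpy as np
for n in("top","scene"):
    p,d=bot.capture(n); cv2.imwrite(f"pics/{n}1.png",p); np.save(f"{n}.npy",d)
    i=bot.camera_info(n); print(n,i)
print(bot.tips_ahead,bot.get_obs())
print(bot.camera_info("wrist"))
E
```

```text
top {'fx': 495.4849917597974, 'fy': 495.4849917597974, 'cx': 259.41640815977416, 'cy': 196.00474445808166, 'camera_from_world': array([[-3.14661957e-02, -9.99504702e-01, -4.78445726e-04,
         4.14203090e+01],
       [-9.76181233e-01,  3.08347304e-02, -2.14754325e-01,
         5.69311940e+02],
       [ 2.14662710e-01, -6.29045187e-03, -9.76667984e-01,
         8.84688856e+02],
       [ 0.00000000e+00,  0.00000000e+00,  0.00000000e+00,
         1.00000000e+00]])}
scene {'fx': 354.6986276657271, 'fy': 354.6986276657271, 'cx': 254.03083276641573, 'cy': 190.13356256060138, 'camera_from_world': array([[ 6.56105612e-01,  7.54521163e-01,  1.49411917e-02,
        -3.87144661e+02],
       [ 4.92583187e-01, -4.13166172e-01, -7.65934409e-01,
        -2.31849492e+02],
       [-5.71740526e-01,  5.09893644e-01, -6.42745083e-01,
         1.10059731e+03],
       [ 0.00000000e+00,  0.00000000e+00,  0.00000000e+00,
         1.00000000e+00]])}
25.0 {'time': 0.1, 'joint_positions': array([-1.43399578e+00,  3.42644583e-01,  1.52487982e+00, -2.18274545e-05,
        1.27539018e+00, -1.46006843e-01]), 'd
[... 290 characters left out ...]
tcp_rot': array([-3.14028175e+00, -1.71673908e-04,  2.82813643e-01]), 'contact_force': array([0.12810063, 0.52344743, 0.11825695]), 'moment': array([-0.06084129, -0.00993223,  0.05382013]), 'finger_force': 0.0, 'grip_width': 91.40708575455544}
{'fx': 265.5896935343659, 'fy': 265.5896935343659, 'cx': 253.71910835469694, 'cy': 194.16059993224036, 'hand_eye': array([[-7.94046709e-04, -9.65319679e-01, -2.61069506e-01,
         6.95258677e+01],
       [ 9.99999464e-01, -9.39971674e-04,  4.34086970e-04,
         6.96731690e-01],
       [-6.64430635e-04, -2.61069021e-01,  9.65319908e-01,
        -1.57752290e+02],
       [ 0.00000000e+00,  0.00000000e+00,  0.00000000e+00,
         1.00000000e+00]])}
```

View pics/top1.png

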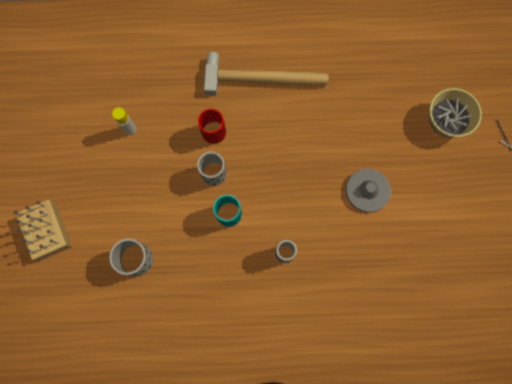

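View pics/scene1.png

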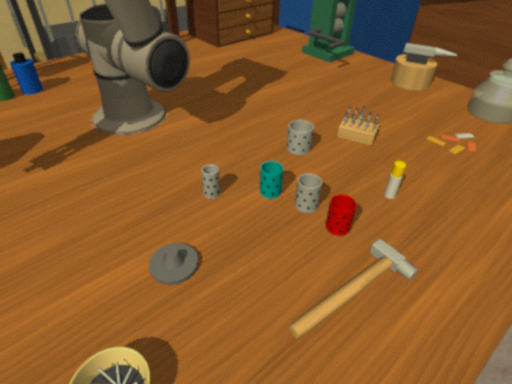

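The top view could offer five things as the fitting flask. The bright grey medium tube is at (211,167), the red look-alike at (212,125), the turquoise look-alike at (228,210), the large grey tube at (130,257) and the small grey tube at (287,250). The base is at (369,190). The cone foot is 40 mm plus 3 mm of play all round, so I need the 46 mm bore, which is flask_c, the grey tube at (211,167).

```bash
cat > h.py <<'E'
from plant import bot
import cv2,numpy as np
from scipy.spatial.transform import Rotation as R
def cam(n,o=None):
    i=bot.camera_info(n); K=np.array([[i['fx'],0,i['cx']],[0,i['fy'],i['cy']],[0,0,1]])
    if n=="wrist":
        T=np.eye(4);T[:3,:3]=R.from_euler('xyz',o['tcp_rot']).as_matrix();T[:3,3]=o['tool_pos']; W=T@i['hand_eye']
    else: W=np.linalg.inv(i['camera_from_world'])
    return K,W
def ray(K,W,uv,z):
    uv=np.atleast_2d(uv).astype(float); d=np.c_[uv,np.ones(len(uv))]@np.linalg.inv(K).T@W[:3,:3].T
    return W[:3,3]+d*((z-W[2,3])/d[:,2])[:,None]
def circ(P):
    A=np.c_[2*P[:,:2],np.ones(len(P))];s=np.linalg.lstsq(A,(P[:,:2]**2).sum(1),rcond=None)[0]
    return s[:2],np.sqrt(s[2]+s[:2]@s[:2])
E
python3 - <<'E'
from h import *
p=cv2.imread("pics/top1.png");K,W=cam("top")
hsv=cv2.cvtColor(p,cv2.COLOR_BGR2HSV);m=(hsv[...,1]<90).astype(np.uint8)*255
n,l,s,c=cv2.connectedComponentsWithStats(m)
D=np.load("top.npy")
for k in range(1,n):
    if s[k,4]>60: print(s[k],c[k].round(),ray(K,W,c[k],70)[0].round(),ray(K,W,c[k],12)[0].round())
# depth-based: world heights
v,u=np.mgrid[:384,:512];P=(np.c_[u.ravel(),v.ravel(),np.ones(u.size)]@np.linalg.inv(K).T)*D.reshape(-1,1)
X=(P@W[:3,:3].T+W[:3,3]).reshape(384,512,3)
for nm,(a,b),lo,hi in(("c",(211,167),62,76),("base",(369,190),8,16),("red",(212,125),62,76),("turq",(228,210),62,76)):
    w=np.hypot(u-a,v-b)<26; q=X[w&(X[...,2]>lo)&(X[...,2]<hi)]
    (cx,cy),r=cv2.minEnclosingCircle(q[:,:2].astype(np.float32)); print(nm,len(q),cx,cy,r,circ(q))
crop=cv2.resize(p[90:280,90:410],None,fx=2.4,fy=2.4);cv2.imwrite("pics/crop1.png",crop)
E
```

```text
[204  52  15  42 523] [211.  73.] [823. 112.  70.] [852. 117.  12.]
[ 431   99   40   36 1028] [451. 116.] [ 717. -357.   70.] [ 739. -381.   12.]
[120 118  16  16 142] [129. 127.] [715. 275.  70.] [737. 290.  12.]
[197 152  29  33 546] [212. 168.] [627. 114.  70.] [644. 119.  12.]
[ 346  169   45   43 1496] [368. 190.] [ 574. -183.   70.] [ 587. -196.   12.]
[109 239  44  37 783] [129. 257.] [460. 267.  70.] [466. 282.  12.]
[276 240  21  22 225] [286. 250.] [464. -22.  70.] [471. -25.  12.]
c 164 632.9940185546875 115.66036987304688 26.381471633911133 (array([632.58694075, 115.33556516]), np.float64(24.266051766018304))
base 1226 586.6268920898438 -196.90208435058594 44.93600845336914 (array([ 586.88526321, -196.98899135]), np.float64(34.09706535771401))
red 172 722.8055419921875 115.10025024414062 26.314611434936523 (array([722.16618884, 114.64997507]), np.float64(24.25522440309232))
turq 163 547.11865234375 85.82662963867188 26.010211944580078 (array([546.74077237,  85.83876089]), np.float64(24.27155916570018))
```

View pics/crop1.png

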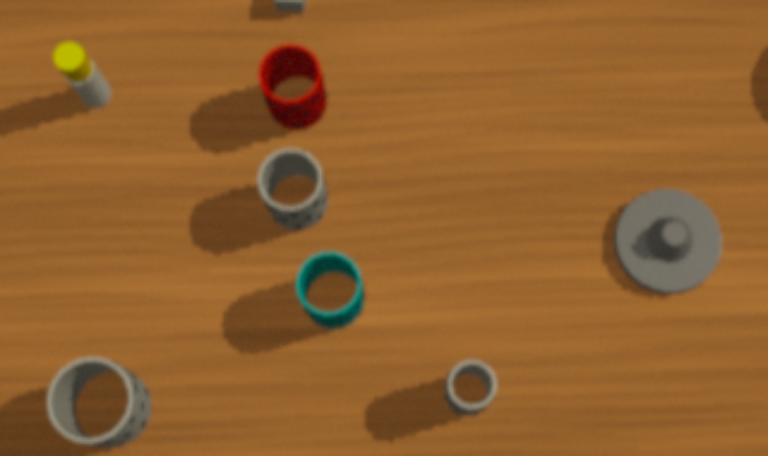

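The crop shows flask_c as a bright grey tube of 26 mm measured radius, between the red and the turquoise tubes. It stands at about (633, 115). The base is at about (587, -197). I'll set out with the jaw turned to close along world y.

Call:
step_arm(targets=[1, 0.5, -0.36, 0, 0, 0, 0.18, 1, 1, -0.72, 0, 0, 0, 0.36, 1, 1, -0.72, 0, 0, 0, 0.36])

```text
time: 0.48
tool_pos: [224.3, -404.0, 227.8]
tcp_rot: [-3.14, -0.0, 0.003]
contact_force: [0.5, -1.2, 0.1]
grip_width: 91.6
finger_force: 0.0
```

Call:
step_arm(targets=[1, 0.4, -0.5, 0, 0, 0, 0, 1, 0.8, -1, 0, 0, 0, 0, 1, 0.8, -1, 0, 0, 0, 0])

```text
time: 0.85
tool_pos: [303.9, -305.0, 227.8]
tcp_rot: [-3.141, -0.0, 0.006]
contact_force: [0.6, -0.6, 0.5]
grip_width: 91.9
finger_force: 0.0
```

Call:
step_arm(targets=[1, 0.4, -0.5, 0, 0, 0, 0, 1, 0.8, -1, 0, 0, 0, 0, 1, 0.8, -1, 0, 0, 0, 0])

```text
time: 1.23
tool_pos: [384.0, -205.6, 227.7]
tcp_rot: [-3.142, -0.0, 0.005]
contact_force: [-0.6, 0.0, 0.5]
grip_width: 91.4
finger_force: 0.0
```

Call:
step_arm(targets=[1, 0.4, -0.5, 0, 0, 0, 0, 1, 0.8, -1, 0, 0, 0, 0, 1, 0.8, -1, 0, 0, 0, 0])

```text
time: 1.6
tool_pos: [464.0, -106.3, 227.4]
tcp_rot: [3.141, -0.0, 0.004]
contact_force: [0.2, 0.1, 0.3]
grip_width: 91.7
finger_force: 0.0
```

Call:
step_arm(targets=[1, 0.4, -0.5, 0, 0, 0, 0, 1, 0.8, -1, 0, 0, 0, 0, 1, 0.8, -1, 0, 0, 0, 0])

```text
time: 1.98
tool_pos: [544.0, -7.0, 227.1]
tcp_rot: [3.141, 0.0, 0.002]
contact_force: [-0.8, -0.6, -0.3]
grip_width: 91.6
finger_force: 0.0
```

Call:
step_arm(targets=[1, 0.4, -0.5, 0, 0, 0, 0, 1, 0.9, -1, 0, 0, 0, 0, 1, 0.9, -1, 0, 0, 0, 0, 1, 0.9, -1, 0, 0, 0, 0])

```text
time: 2.48
tool_pos: [632.4, 90.5, 227.0]
tcp_rot: [3.14, 0.002, -0.001]
contact_force: [-0.3, -0.9, 0.1]
grip_width: 92.0
finger_force: 0.0
```

```bash
python3 - <<'E'
from h import *
o=bot.get_obs();p,D=bot.capture("wrist");cv2.imwrite("pics/w1.png",p);K,W=cam("wrist",o)
v,u=np.mgrid[:384,:512];P=(np.c_[u.ravel(),v.ravel(),np.ones(u.size)]@np.linalg.inv(K).T)*D.reshape(-1,1)
X=(P@W[:3,:3].T+W[:3,3]).reshape(384,512,3)
w=np.hypot(X[...,0]-633,X[...,1]-115)<38
q=X[w&(X[...,2]>60)&(X[...,2]<78)]
print(o['tool_pos'],len(q),cv2.minEnclosingCircle(q[:,:2].astype(np.float32)),circ(q),np.median(q[:,2]))
E
```

```text
[632.35118483  90.50454595 227.00400039] 441 ((634.2913208007812, 114.5230712890625), 25.86480140686035) (array([634.78009442, 114.31193767]), np.float64(24.093963020660446)) 70.30254313679183
```

View pics/w1.png

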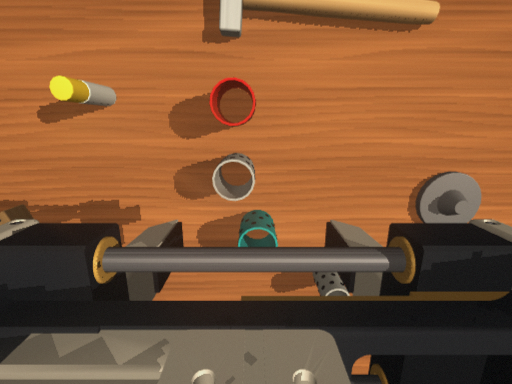

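The wrist view shows flask_c at (234,177), with the red tube above it and the turquoise tube below. Its centre measures about (634, 114.7). I'll centre the tool, go down and grip.

Call:
step_arm(targets=[1, 0.02, -0.24, 0.1, 0, 0, 0, 1, 0.02, -0.24, 0.5, 0, 0, 0, 1, 0.02, -0.24, 0.9, 0, 0, 0, 1, 0.02, -0.24, 0.9, 0, 0, 0])

```text
time: 3.02
tool_pos: [631.8, 116.6, 134.7]
tcp_rot: [3.141, 0.007, -0.0]
contact_force: [0.8, -0.1, 1.1]
grip_width: 91.7
finger_force: 0.0
```

Call:
step_arm(targets=[1, 0, 0, 0.3, 0, 0, 0, 1, 0, 0, 0.6, 0, 0, 0, 1, 0, 0, 0.8, 0, 0, 0, 1, 0, 0, 0.8, 0, 0, 0])

```text
time: 3.52
tool_pos: [634.3, 116.7, 58.2]
tcp_rot: [3.141, 0.001, -0.0]
contact_force: [-0.2, 0.7, -0.1]
grip_width: 91.5
finger_force: 0.0
```

Call:
step_arm(targets=[0.7, 0, 0, 0, 0, 0, 0, 0.6, 0, 0, 0, 0, 0, 0, 0, 0, 0, 0, 0, 0, 0, 0, 0, 0, 0, 0, 0, 0, 0, 0, 0, 0, 0, 0, 0, 0, 0, 0, 0, 0, 0, 0, 0, 0, 0, 0, 0, 0, 0])

```text
time: 4.4
tool_pos: [634.6, 116.7, 58.1]
tcp_rot: [3.141, -0.001, 0.0]
contact_force: [1.2, -2.1, 2.5]
grip_width: 51.5
finger_force: 30.0
```

Call:
step_arm(targets=[0, 0, 0, -0.2, 0, 0, 0, 0, 0, 0, -0.5, 0, 0, 0, 0, 0, 0, -0.8, 0, 0, 0, 0, 0, 0, -0.8, 0, 0, 0])

```text
time: 4.9
tool_pos: [635.6, 117.3, 139.7]
tcp_rot: [-3.141, -0.004, 0.0]
contact_force: [0.4, -0.7, -2.1]
grip_width: 51.4
finger_force: 30.0
```

Call:
step_arm(targets=[0, -0.04, 0.3, 0, 0, 0, 0, 0, -0.1, 0.7, 0, 0, 0, 0, 0, -0.15, 1, 0, 0, 0, 0])

```text
time: 5.28
tool_pos: [618.1, 15.8, 135.4]
tcp_rot: [-3.141, 0.004, -0.0]
contact_force: [-0.5, 0.3, -1.7]
grip_width: 51.8
finger_force: 30.0
```

Call:
step_arm(targets=[0, -0.08, 0.5, 0, 0, 0, 0, 0, -0.15, 1, 0, 0, 0, 0])

```text
time: 5.52
tool_pos: [603.1, -83.9, 135.5]
tcp_rot: [-3.141, 0.003, 0.001]
contact_force: [0.3, -0.0, -1.9]
grip_width: 51.4
finger_force: 30.0
```

Call:
step_arm(targets=[0, -0.08, 0.4, 0, 0, 0, 0, 0, -0.15, 0.7, 0, 0, 0, 0, 0, -0.15, 0.8, 0, 0, 0, 0, 0, -0.15, 0.8, 0, 0, 0, 0, 0, -0.15, 0.8, 0, 0, 0, 0])

```text
time: 6.15
tool_pos: [589.6, -161.7, 137.3]
tcp_rot: [-3.141, 0.001, 0.001]
contact_force: [-0.2, -0.3, -0.9]
grip_width: 51.2
finger_force: 30.0
```

```bash
cat > m.py <<'E'
from h import *
import sys
o=bot.get_obs();p,D=bot.capture("wrist");cv2.imwrite(f"pics/{sys.argv[1]}.png",p);K,W=cam("wrist",o)
v,u=np.mgrid[:384,:512];P=(np.c_[u.ravel(),v.ravel(),np.ones(u.size)]@np.linalg.inv(K).T)*D.reshape(-1,1)
X=(P@W[:3,:3].T+W[:3,3]).reshape(384,512,3)
print(o['tool_pos'],o['tcp_rot'],o['grip_width'])
for nm,c,lo,hi,r in(("base",(587,-197),7,17,55),("conetop",(587,-197),30,38,20),("rim",o['tool_pos'][:2],70,260,34)):
    q=X[(np.hypot(X[...,0]-c[0],X[...,1]-c[1])<r)&(X[...,2]>lo)&(X[...,2]<hi)]
    if nm=="rim" and len(q): q=q[abs(q[:,2]-(o['tool_pos'][2]+12))<6]
    if len(q)>5: print(nm,len(q),cv2.minEnclosingCircle(q[:,:2].astype(np.float32)),circ(q),np.median(q[:,2]))
E
python3 m.py w2
```

```text
[ 589.56565858 -161.70510574  137.26797006] [-3.14088875e+00  6.64780693e-04  1.25527859e-03] 51.24996294760868
base 3105 ((588.0938110351562, -198.26564025878906), 44.89399337768555) (array([ 588.56866495, -197.81774626]), np.float64(34.423943037756914)) 12.92620979735608
conetop 339 ((588.197265625, -198.00704956054688), 12.56261920928955) (array([ 589.59296368, -199.2189075 ]), np.float64(7.773850053556221)) 34.57468628122439
rim 1574 ((595.8419189453125, -161.71229553222656), 32.519432067871094) (array([ 590.31748351, -162.06963745]), np.float64(25.037560603947227)) 149.89293481455593
```

View pics/w2.png

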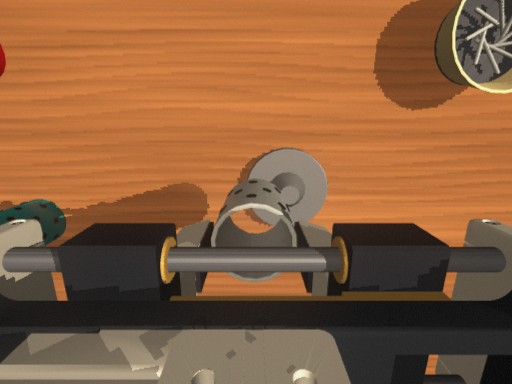

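The flask hangs upright in the jaws at (255,235), and the base is just beyond it at (288,188). The offset to the base is about (-1.4, -36) mm.

Call:
step_arm(targets=[0, -0.01, 0.2, 0, 0, 0, 0, 0, -0.01, 0.36, 0, 0, 0, 0, 0, -0.01, 0.36, 0, 0, 0, 0, 0, -0.01, 0.36, 0.2, 0, 0, 0, 0, -0.01, 0.36, 0.2, 0, 0, 0, 0, -0.01, 0.36, 0.2, 0, 0, 0])

```text
time: 6.95
tool_pos: [588.7, -199.1, 118.3]
tcp_rot: [3.141, -0.0, 0.0]
contact_force: [-0.3, 0.2, -1.8]
grip_width: 51.4
finger_force: 30.0
```

```bash
python3 m.py w3; python3 - <<'E'
import cv2
p=cv2.imread('pics/w3.png');cv2.imwrite('pics/w3c.png',cv2.resize(p[140:300,170:340],None,fx=3.5,fy=3.5))
E
```

```text
[ 588.67547248 -199.08427751  118.31311518] [ 3.14139121e+00 -4.44464756e-04  7.76071767e-05] 51.37747363870376
base 3717 ((587.9920654296875, -198.33953857421875), 44.83700942993164) (array([ 589.04448883, -198.74848821]), np.float64(34.531368697008155)) 12.85919650001506
conetop 21 ((577.4403076171875, -198.34605407714844), 4.861270904541016) (array([ 577.2146935 , -198.47138513]), np.float64(3.0065765930396173)) 34.308815306283094
rim 1596 ((595.0887451171875, -199.10708618164062), 32.576148986816406) (array([ 589.44382325, -199.42961931]), np.float64(25.064204471956433)) 130.9784093161403
```

View pics/w3c.png

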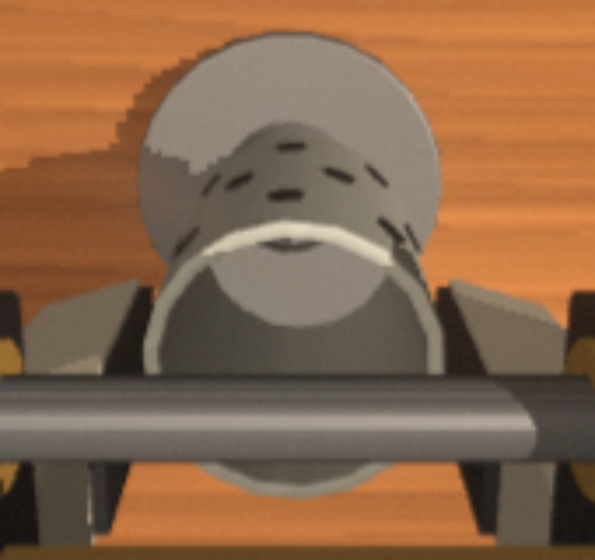

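The flask is roughly centred over the base, which shows as the grey disc behind it. I'll trim y by 1 mm and x by 0.5 mm and go down onto the cone.

Call:
step_arm(targets=[0, -0.005, -0.01, 0.1, 0, 0, 0, 0, -0.005, -0.01, 0.2, 0, 0, 0, 0, -0.005, -0.01, 0.3, 0, 0, 0, 0, -0.005, -0.01, 0.36, 0, 0, 0, 0, -0.005, -0.01, 0.36, 0, 0, 0])

```text
time: 7.62
tool_pos: [587.6, -198.0, 81.1]
tcp_rot: [-3.141, 0.001, -0.0]
contact_force: [-0.1, 0.0, -3.0]
grip_width: 51.5
finger_force: 30.0
```

Call:
step_arm(targets=[0, 0, 0, 0.03, 0, 0, 0, 0, 0, 0, 0.06, 0, 0, 0, 0, 0, 0, 0.09, 0, 0, 0, 0, 0, 0, 0.09, 0, 0, 0])

```text
time: 8.12
tool_pos: [587.8, -198.0, 72.6]
tcp_rot: [-3.141, 0.0, 0.0]
contact_force: [0.0, 0.2, -1.1]
grip_width: 51.7
finger_force: 30.0
```

Call:
step_arm(targets=[0, 0, 0, 0.01, 0, 0, 0, 0, 0, 0, 0.02, 0, 0, 0, 0, 0, 0, 0.025, 0, 0, 0, 0, 0, 0, 0.025, 0, 0, 0])

```text
time: 8.62
tool_pos: [588.0, -198.1, 70.3]
tcp_rot: [3.142, -0.0, 0.0]
contact_force: [0.4, 0.3, -2.1]
grip_width: 51.0
finger_force: 30.0
```

Call:
step_arm(targets=[0, 0, 0, 0.005, 0, 0, 0, 0, 0, 0, 0.01, 0, 0, 0, 0, 0, 0, 0.01, 0, 0, 0])

```text
time: 9.0
tool_pos: [588.3, -198.2, 70.0]
tcp_rot: [3.141, -0.001, 0.0]
contact_force: [-1.1, 0.4, 4.5]
grip_width: 51.5
finger_force: 30.0
```

Contact came at TCP 70.0, which is exactly 12 mm above the grasp height on the bench, so the flask is seated. I'll let go and rise.

Call:
step_arm(targets=[0.75, 0, 0, 0, 0, 0, 0, 0.85, 0, 0, 0, 0, 0, 0, 1, 0, 0, 0, 0, 0, 0, 1, 0, 0, 0, 0, 0, 0, 1, 0, 0, 0, 0, 0, 0])

```text
time: 9.62
tool_pos: [587.9, -198.1, 69.2]
tcp_rot: [3.142, 0.0, 0.0]
contact_force: [0.6, 0.6, -0.2]
grip_width: 91.2
finger_force: 0.0
```

Call:
step_arm(targets=[1, 0, 0, -0.2, 0, 0, 0, 1, 0, 0, -0.6, 0, 0, 0, 1, 0, 0, -1, 0, 0, 0, 1, 0, 0, -1, 0, 0, 0])

```text
time: 10.12
tool_pos: [589.7, -198.9, 173.2]
tcp_rot: [3.138, -0.007, 0.0]
contact_force: [0.2, 0.7, -1.0]
grip_width: 91.4
finger_force: 0.0
```

Call:
step_arm(targets=[1, -0.3, 0, -0.3, 0, 0, 0, 1, -0.8, 0, -0.5, 0, 0, 0, 1, -1, 0, -0.5, 0, 0, 0, 1, -1, 0, -0.5, 0, 0, 0])

```text
time: 10.62
tool_pos: [486.8, -198.0, 219.1]
tcp_rot: [-3.141, 0.001, -0.001]
contact_force: [0.4, -0.5, 0.0]
grip_width: 91.9
finger_force: 0.0
```

```bash
python3 - <<'E'
from h import *
o=bot.get_obs();p,D=bot.capture("wrist");t,Dt=bot.capture("top")
cv2.imwrite("pics/w4.png",np.hstack([cv2.resize(p,(400,300)),cv2.resize(t,(400,300))]));print(o['tool_pos'],o['grip_width'],o['time'])
for n,DD in(("wrist",D),("top",Dt)):
    K,W=cam(n,o)
    v,u=np.mgrid[:384,:512];P=(np.c_[u.ravel(),v.ravel(),np.ones(u.size)]@np.linalg.inv(K).T)*DD.reshape(-1,1)
    X=P@W[:3,:3].T+W[:3,3]
    for c,lo,hi,r in(((588,-198),74,92,40),((588,-198),8,15,60)):
        q=X[(np.hypot(X[:,0]-c[0],X[:,1]-c[1])<r)&(X[:,2]>lo)&(X[:,2]<hi)]
        if len(q): 
            print(n,len(q),cv2.minEnclosingCircle(q[:,:2].astype(np.float32)),np.median(q[:,2]))
            if lo>70: print('top z by side',[np.median(q[m,2]).round(1) for m in(q[:,0]>598,q[:,0]<578,q[:,1]>-188,q[:,1]<-208)])
E
```

```text
[ 486.8298346  -197.98514353  219.10041347] 91.86227878613283 10.625
wrist 532 ((587.6435546875, -200.12753295898438), 25.822404861450195) 82.65161517650515
top z by side [np.float64(82.5), np.float64(82.7), np.float64(82.6), np.float64(82.7)]
wrist 2184 ((588.0772094726562, -198.33184814453125), 44.97501754760742) 12.976305499856778
top 126 ((588.0183715820312, -198.9846954345703), 26.279804229736328) 80.93004398096701
top z by side [np.float64(80.9), np.float64(81.2), np.float64(81.1), np.float64(80.8)]
top 328 ((586.8946533203125, -196.50228881835938), 44.69364547729492) 11.665428334628302
```

View pics/w4.png

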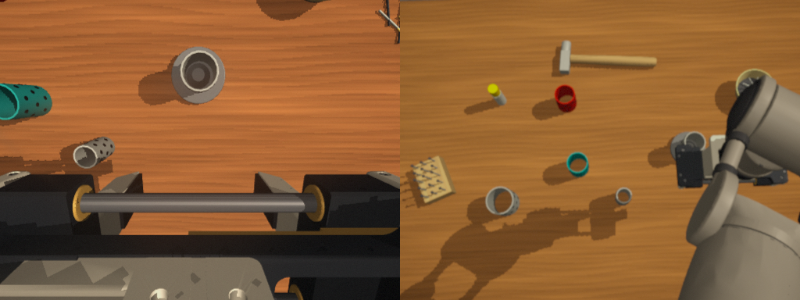

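The flask stands level over the cone, at (200,75) in the left half of the picture. Its rim is 82 mm above the bench, which is 12 + 70, so it is fully down, and the other tubes stand where they were. I'm handing in.

```bash
python3 -c "
from plant import bot
print(bot.close_job())"
```

```text
the job is handed in; nothing more can be done
None
```

I set flask_c (46 mm bore) upright over the cone, fully down on the base's flat with its rim level at about 82 mm, left the other flasks and look-alikes where they stood, and handed the job in at about 11 s.

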